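Hook the last side of a finger-jointed box out from under the drying rack and fit it

TASK

The last side of the finger-jointed box has slid under the slatted drying rack, too low to get the gripper in, so do not touch it there: pick up the drag hook by its handle, reach it in under the rack behind the loose side, and draw the side well out into the open with it. Lay the hook back down on the bench, then pick up the side and fit it on top of the three-sided box frame, its fingers all the way down between the frame's fingers at both ends so that it lies flush. Leave the frame standing where it is and the other tools undisturbed.

Things in the scene. Friction and masses are not known exactly. Their poses are not given: they have to be found in the camera images.
- side_mid (a point): Centre (half-way up) of the loose box side: a light-wood board 160 long (x) x 60 wide (y) x 14 thick, about 0.11 kg, flat on the bench under the rack. Each end has two fingers 10.5 wide, 15.5 long, centred at y = +/-12, notches open beside and between them; the middle 129 of its length is the full 60 wide. Same either way round and either side up.
- frame_seat (a point): Where the centre of the loose side must come to rest on the box frame, 63 above the bench, its length along this x (either way round). There its fingers stand on the floors of the frame's gaps and its top is flush with the finger tips; on the way down it has 1.5 play each way along x and y.
- box_frame: Three-sided box of light wood, loose, about 0.3 kg, origin at the centre of its underside: 160 (x) x 60 (y) base board, an end board 14 thick, 70 high at each end (outer faces x = +/-80), open at the sides and on top. The top edge of each end board has three fingers 14 high with chamfered tips and between them two gaps 13.5 wide, centred at y = +/-12, floors 56 up.
- hook_grip (a point): Drag hook: centre of its dark wooden handle, 14 above the bench as it lies; handle 26 wide (y), 28 high, from 79 behind to 48 ahead (+x) of this point. Ahead of it a 14-wide steel strap climbs, then runs level along +x to the hook, its underside 38 and top 42 above the bench. It stands on handle and hook. 0.26 kg, balance point about 50 ahead of this point.
- hook_tip (a point): Middle of the lower edge of the drag hook's turned-down end, 250 straight ahead (+x) of the handle centre and level with the handle's underside. That blade is 50 wide (y), 42 high, 4 thick; the point is on its face towards the handle, the face that pulls.
- rack: Slatted drying rack of brown wood, fixed, two wooden spoons lying on it. Origin on the bench below its centre; x points from its front (x = -120, towards the work) to its back (x = +120); 240 (x) x 320 (y). Slats 100 to 112 above the bench, side rails 72 to 100, corner legs 24 square, 272 free between them. Open at front and back.
- sanding_block: Sanding block, brown-wrapped cork, 61 x 101 x 36 high; bystander, origin at the centre of its underside.
- block_plane: Small metal block plane, 46 x 160 x 43; bystander, origin at the centre of its underside.
- tape_measure: Yellow tape measure, 32 x 76 x 58 high; bystander, origin at the centre of its underside.

How it is judged (in metres and radians):
On the way, in this order (a step that is already met when the one before it is completed fails the run):
1. the drag hook bears on the loose side while that is still under the rack (contact force between drag_hook and box_side above 0.1 N and x of side_mid in the frame of rack above -0.12 m), for 0.1 s.
2. the loose side is drawn out: its centre at least 40 mm in front of the rack's front edge (x of side_mid in the frame of rack below -0.16 m), for 0.2 s.
At the end, for the whole second after the job is handed in: The side lies interlaced on the upright box frame: its centre within 4 mm sideways and 3 mm in height of the seat, square to it within 0.04 rad, at rest; the drag hook lies at rest on the bench (handle centre and hook edge less than 35 mm up) (horizontal distance between side_mid and frame_seat below 0.004 m and z of side_mid in the frame of frame_seat between -0.003 and 0.003 m and angle between the x axis of side_mid and the x axis of frame_seat, either way round below 0.04 rad and angle between the z axis of side_mid and the z axis of frame_seat, either way round below 0.04 rad and angle between frame_seat's own z axis and vertical below 0.05 rad and linear speed of each of box_side, drag_hook below 0.02 m/s and height (world z) of each of hook_grip, hook_tip below 0.035 m and height (world z) of hook_tip above -0.01 m); the robot touches nothing.
It fails at once if the gripper or arm touches the loose side while its centre is still under the rack (contact force between any of the fingers, the arm and box_side above 0.2 N and x of side_mid in the frame of rack above -0.12 m and height (world z) of side_mid below 0.05 m).
It fails at once if the box frame is pushed more than 40 mm from where it stood (distance of frame_seat from where it was at the start of the episode above 0.04 m).
It fails at once if the sanding block, block plane or tape measure is moved more than 30 mm (distance of any of sanding_block, block_plane, tape_measure from where it was at the start of the episode above 0.03 m).
It also fails if it takes over 72 s, if anything falls off the work surface, if the arm or the gripper's body presses on something with over 40 N, if the wrist force passes 120 N, or if a joint passes its speed limit or range.

ROBOT

A 7-joint arm with a two-finger parallel gripper is mounted at the origin on a cart in front of the work surface, level with it; the furniture and walls round the work are solid. World frame = base frame: x ahead of the robot, y to its left, z up, the work surface at z = 0. Lengths are in mm, angles in rad, forces in N, time in s.
With the tool pointing down it reaches from about 425 to 875 mm from the base axis. Payload 8.4 kg.
Tool frame: the origin (TCP) lies on the centre line of the jaws, within the pads' length; the fingertips stand 25 mm ahead of it and the grasp point (between the pads) lies 6 mm ahead of it; z points along the fingers, y is the line along which they close (so a half turn about z gives the same grasp; the last joint's range is limited). The gripper opens to 87 mm and grips with 3 to 60 N. Pads are 19 mm wide; open, the fingers measure 117 mm over their backs; the gripper's body (75 mm by 190 mm) begins 51 mm behind the grasp point.
Start: joints at [-0.099, 0.333, 0.04, 1.465, -0.013, 1.343, -0.059], TCP at [649.973, -0.013, 247.546] pointing down, gripper open.
Joint ranges: [-2.58, 2.58], [-0.38, 2.09], [-1.3, 1.39], [0.25, 2.4], [-1.5, 4.64], [0.08, 2.09], [-2.65, 2.65]. Speed limits (rad/s): [2.22, 2.22, 2.79, 2.79, 3.14, 3.14, 3.14].

INTERFACE

Orientations are given as a 3x3 rotation matrix whose columns are the frame's x, y, z axes.
In Python, from workcell import arm gives the robot as it stands. The module is installed in compiled form; this text tells all that it offers.
- The arm moves only by the shell command python3 -m pendant 'ROWS' [FORCE]. ROWS is JSON, a list of rows, each a list of 3 entries, a list of its own where there are three numbers: the turn, a rotation vector about the world's x, y, z in rad, then the shift along the world's x, y, z in m, then the opening, from 0 (shut) to 1 (fully open). In form: [[[ax, ay, az], [dx, dy, dz], fingers], ...]. A call has exactly 10 rows; each row shifts and turns the commanded pose from where the row before left it; what a row does not reach is not made up. A row lasts 1/8 s, in which the tool goes at most 62.5 mm and 10.7 degrees, less where a joint would pass 70% of its speed; a pose out of reach is approached as far as the arm can. A call with a gripper value outside its range is refused whole. The fingers move at their own pace and stop on an object; FORCE is the grip in N (left out, the last holds). Time passes only in rows, so rows that do not move let the fingers close, or fill a call up. It gives the time, the measured TCP pose, the force, the opening and the grip force at its end, in the units of the state.
- arm.get_obs(): the state, without advancing time (a new reading comes with each control period).
- arm.grab_frame(name): name is "scene" or "side" or "wrist"; returns (picture, depth): 420x560x3 uint8, red, green, blue; 420x560 float32, mm along the optical axis (not along the pixel's ray), 0 where there is no reading.
- arm.camera_model(name): a dict with "vfov" (degrees; the focal length in pixels is half the picture's height over the tangent of half this angle, whatever the lens; pixels are square), "cx", "cy" (the principal point, pixels), "pose" (4x4, takes a point from camera to world coordinates). Camera axes: x right, y up, looking along -z (the intrinsics and any distortion apply to the point x, -y, -z); pixel columns grow to the right and rows downward; lengths in mm; the calibration is good to about 2 mm. A picture is of the moment at which its call begins: read the wrist's pose just before it. camera_model takes no time and is no camera call; for the wrist camera it gives the pose at the moment of the call.
- arm.finish_job(): hands the job in; it is judged then, once.
The state is a dict: "time_s": time; "joint_positions": joint angles; "qd": joint speeds; "joint_efforts": joint torques, N m; "position": TCP position; "ee_rot": TCP orientation; "wrist_force": force on the tool from outside, world axes, zero at the start; "torque": the same for the moment, N m; "finger_gap": finger opening in mm; "grip_force": force on a finger pad.
Only numpy, scipy, OpenCV 4.12 (cv2) and the standard library are available. Lean on these libraries where they do the work, as an engineer would, in place of code of your own. Each camera call takes 0.05 s, during which the arm holds its last target. There are 200 camera calls.

## Working session

There is one attempt and no reset: what is moved stays moved. The work goes in short steps, Python scripts to look and compute and a shell command to move; the robot and the scene stay as the last step left them, time stands still between calls to the robot, and variables do not carry over. Pictures are saved under pics/ and viewed, at most 15 in all, crops included, and the job is handed in when it is done.

```bash
mkdir -p pics; cat > h.py <<'E'
import numpy as np, cv2
from workcell import arm
def cloud(n):
    m=arm.camera_model(n); img,d=arm.grab_frame(n)
    f=img.shape[0]/2/np.tan(np.radians(m['vfov'])/2)
    v,u=np.mgrid[:420,:560]
    P=np.stack([(u-m['cx'])/f*d,-(v-m['cy'])/f*d,-d],-1)
    T=np.array(m['pose']); W=P@T[:3,:3].T+T[:3,3]; W[d<=0]=np.nan
    return img,d,W,m
E
python3 - <<'E'
from h import *
for n in('scene','side','wrist'):
    img,d,W,m=cloud(n); print(n,m); np.savez(f'/tmp/{n}.npz',img=img,W=W)
    globals()[n]=img
cv2.imwrite('pics/a.png',scene[:,:,::-1]);cv2.imwrite('pics/b.png',side[:,:,::-1])
E
```

```text
scene {'vfov': 56.361901106541886, 'cx': 281.67211064762546, 'cy': 204.21402911418042, 'pose': array([[ 9.32012103e-01,  2.67358339e-01, -2.44689516e-01,
         2.66077134e+02],
       [-3.62142400e-01,  7.13752034e-01, -5.99508896e-01,
        -8.09580016e+02],
       [ 1.43639372e-02,  6.47361995e-01,  7.62047324e-01,
         9.91348687e+02],
       [ 0.00000000e+00,  0.00000000e+00,  0.00000000e+00,
         1.00000000e+00]])}
side {'vfov': 57.375405145109475, 'cx': 284.8174291785691, 'cy': 211.07654225245082, 'pose': array([[-9.46596068e-01,  1.80129680e-01, -2.67412009e-01,
         2.78259825e+02],
       [-3.21931499e-01, -5.73763861e-01,  7.53097034e-01,
         7.75869091e+02],
       [-1.77762189e-02,  7.98967040e-01,  6.01112032e-01,
         7.26491885e+02],
       [ 0.00000000e+00,  0.00000000e+00,  0.00000000e+00,
         1.00000000e+00]])}
wrist {'vfov': 63.75024661525672, 'cx': 285.28227838601646, 'cy': 212.33858130269496, 'pose': array([[ 9.99999297e-01, -1.16642166e-03,  2.15283261e-04,
         6.49090699e+02],
       [ 1.08057142e-03,  9.70727522e-01,  2.40180993e-01,
         6.44498356e+01],
       [-4.89133698e-04, -2.40180592e-01,  9.70728100e-01,
         3.84449584e+02],
       [ 0.00000000e+00,  0.00000000e+00,  0.00000000e+00,
         1.00000000e+00]])}
```

View pics/a.png

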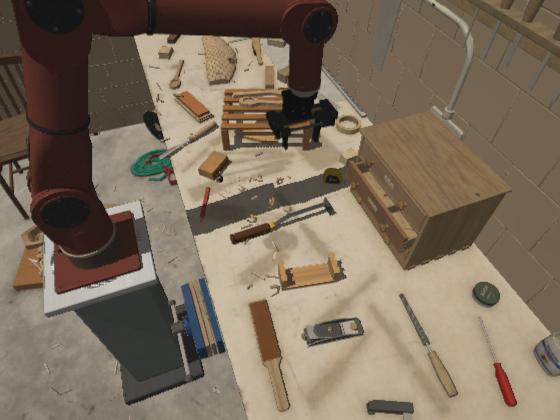

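View pics/b.png

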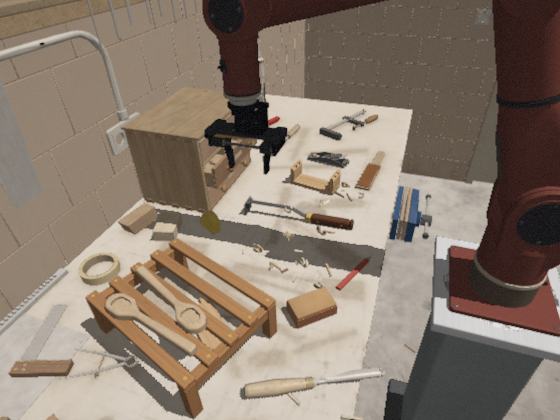

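The hook handle is at scene (252,233) and its blade at (327,207). The frame is at (310,272), the plane at (333,330), the block at (213,165), the tape at (333,175) and the rack at (268,120). Next I build a top-down map from both depth clouds.

```bash
python3 - <<'E'
from h import *
# map: px = 1.5mm ; col = (600-y)/1.5 ; row=(950-x)/1.5
H=np.zeros((450,800,3),np.uint8); Z=np.full((450,800),-99.)
for n in('side','scene'):
    D=np.load(f'/tmp/{n}.npz'); W=D['W'].reshape(-1,3); I=D['img'].reshape(-1,3)
    k=np.isfinite(W).all(1)&(W[:,2]<130)&(W[:,2]>-20); W=W[k];I=I[k]
    c=((600-W[:,1])/1.5).astype(int); r=((950-W[:,0])/1.5).astype(int)
    o=(c>=0)&(c<799)&(r>=0)&(r<449)
    for cc,rr,z,i in zip(c[o],r[o],W[o,2],I[o]):
        for a in(0,1):
            for b in (0,1):
                if z>Z[rr+a,cc+b]+3: Z[rr+a,cc+b]=z;H[rr+a,cc+b]=i
cv2.imwrite('pics/top.png',H[:,:,::-1]); np.save('/tmp/Z.npy',Z)
E
```

```text
(no output)
```

View pics/top.png

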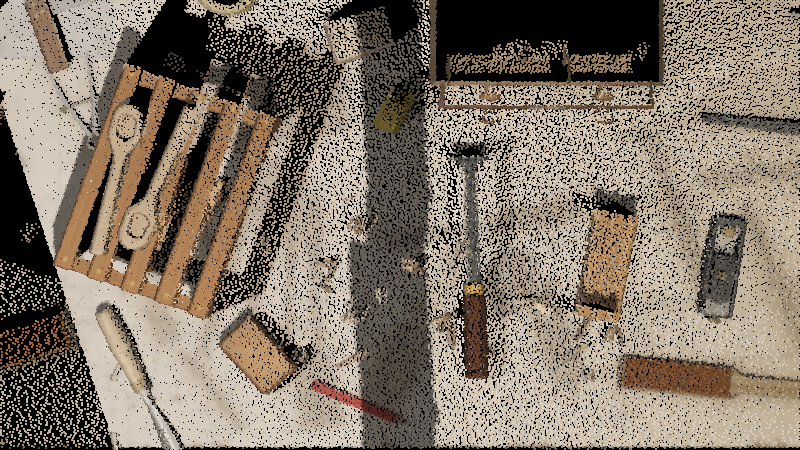

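The map shows the rack's front edge running from (280,118) to (210,318), the hook handle at (476,335), the blade at (468,152), the frame at (612,262), the sanding block at (260,350) and the tape at (395,108). Now the numbers.

```bash
python3 - <<'E'
from h import *
W=[];I=[]
for n in('side','scene'):
    D=np.load(f'/tmp/{n}.npz'); W.append(D['W'].reshape(-1,3)); I.append(D['img'].reshape(-1,3))
W=np.concatenate(W);I=np.concatenate(I).astype(int);k=np.isfinite(W).all(1);W=W[k];I=I[k]
def px(c,r): return np.array([950-1.5*r,600-1.5*c])
def box(c0,c1,r0,r1,z0,z1):
    x1,y1=px(c0,r0);x0,y0=px(c1,r1)
    return (W[:,0]>x0)&(W[:,0]<x1)&(W[:,1]>y0)&(W[:,1]<y1)&(W[:,2]>z0)&(W[:,2]<z1)
def rect(name,s):
    p=W[s,:2].astype(np.float32); (c,wh,a)=cv2.minAreaRect(p); print(name,len(p),np.round(c,1),np.round(wh,1),round(a,1),'mean',p.mean(0).round(1),'z',np.percentile(W[s,2],[5,50,95]).round(1)); return p
rect('rack',box(50,300,55,325,95,120))
rect('handle',box(455,500,290,390,20,35))
s=box(440,500,145,180,30,60);rect('blade top',s)
rect('strap',box(450,490,165,270,30,60))
rect('frame ',box(570,645,185,330,5,80)); 
for nm,(a,b) in dict(endfar=(185,230),endnear=(295,330)).items(): rect(nm,box(570,645,a,b,60,80))
rect('base',box(570,645,230,295,8,30))
rect('sand',box(215,320,305,395,28,45)); rect('tape',box(365,425,75,140,45,70));rect('plane',box(690,755,205,325,10,60))
print('bench',np.median(W[box(520,560,200,300,-20,20),2]))
# under rack
c=px(168,192);th=np.arctan2(231,78)
q=W[:,:2]-c; ex=np.array([np.cos(th),np.sin(th)]);ey=np.array([-ex[1],ex[0]])
X=q@ex;Y=q@ey
u=(abs(X)<130)&(abs(Y)<150)&(W[:,2]>9)&(W[:,2]<22)
print(u.sum()); 
h,_,_=np.histogram2d(X[u],Y[u],bins=[np.arange(-130,131,20),np.arange(-150,151,20)]);print(h.astype(int))
E
```

```text
rack 10524 [663.7 348.9] [250.3 322.7] 70.4 mean [637.5 369.1] z [ 98.7 110.6 115. ]
handle 546 [ 448.9 -112.4] [131.9  34. ] 1.9 mean [ 447.2 -112.8] z [21.1 25.5 28.6]
blade top 142 [ 698.4 -103.5] [37.  56.6] 1.3 mean [ 703.4 -103.3] z [31.7 39.8 42.7]
strap 416 [624.3 -97.6] [155.7  39.4] 1.1 mean [ 618.5 -103.9] z [33.9 40.2 53.3]
frame  2141 [ 560.9 -310.5] [104.4 211.5] 87.5 mean [ 552.  -309.8] z [ 8.4 13.7 66.7]
endfar 113 [ 625.7 -321.5] [68.9 17.3] 79.5 mean [ 622.7 -324. ] z [61.  66.3 69.8]
endnear 115 [ 480.6 -293.6] [67.8 14.5] 78.4 mean [ 480.  -295.8] z [61.  66.7 70.6]
base 958 [ 557.3 -309.7] [ 69.3 108.1] 80.4 mean [ 556.  -310.9] z [ 9.4 12.3 15.5]
sand 1287 [423.1 207.5] [105.3  82.9] 42.3 mean [417.1 217. ] z [30.7 34.4 36.9]
tape 207 [782.1   8.9] [39.  48.6] 61.4 mean [779.8  11.3] z [46.2 52.9 57.6]
plane 1222 [ 546.  -479.9] [ 56.7 159.7] 81.5 mean [ 536.4 -481.8] z [11.9 22.6 39.3]
bench -0.5034743296224633
932
[[20  0  0  0  0  0  0  0  0  0  0  0  0  0  9]
 [ 0  0  0  0  0  0  0  0  0  0  0  0  0  0  5]
 [ 0  0  0  0  0 11 29 23  4  0  0  0  0  0 16]
 [ 0  0  0  0  0 17 66 75 57 35  9  1  0  0  0]
 [ 0  0  0  0  0  1 17 20 19 17 18 17  7  0  0]
 [ 0  0  0  0  0  0  8 10 16 36 36 35 11  0  0]
 [ 0  0  0  0  0  0  0  2  1 57 78 68  0  0  0]
 [ 0  0  0  0  0  0  0  0  0  0 10  8  0  0  0]
 [ 0  0  0  0  0  0  0  0  0  0  0  0  0  0  0]
 [ 0  0  0  0  0  0  0  0  0  0  0  0  0  0  0]
 [ 0  0  0  0  0  0  0  0  0  0  0  0  0  0  0]
 [15  0  0  0  0  0  0  0  0  0  0  0  0  0  5]
 [31  0  0  0  0  0  0  0  0  0  0  0  0  0 12]]
```

```bash
python3 - <<'E'
from h import *
o=arm.get_obs();print(np.round(o['ee_rot'],3).tolist(),o['finger_gap'],o['position'],o['time_s'])
W=[]
for n in('side','scene'): W.append(np.load(f'/tmp/{n}.npz')['W'].reshape(-1,3))
W=np.concatenate(W);W=W[np.isfinite(W).all(1)]
# rack slats angle & extents: front slat points
th=np.radians(71.0); ex=np.array([np.cos(th),np.sin(th)]);ey=np.array([-ex[1],ex[0]])
for t in (69,70,71,72):
    a=np.radians(t);e=np.array([np.cos(a),np.sin(a)]);f=np.array([-e[1],e[0]])
    s=(W[:,2]>104)&(W[:,2]<118)&(abs(W[:,0]-663)<200)&(abs(W[:,1]-349)<200)
    p=W[s,:2]; q=np.percentile(p@e,[.3,99.7]);r=np.percentile(p@f,[.3,99.7]);print(t,q.round(),r.round(),np.diff(q),np.diff(r),(q.mean()*e+r.mean()*f).round(1))
c=np.array([662,348]);q=W[:,:2]-c;X=q@ex;Y=q@ey
u=(X>-100)&(X<60)&(Y>-60)&(Y<110)&(W[:,2]>9)&(W[:,2]<19)
p=W[u,:2].astype(np.float32);r=cv2.minAreaRect(p);print(r);b=cv2.boxPoints(r)-c;print('rack frame corners',np.round(np.c_[b@ex,b@ey]).tolist())
E
```

```text
[[-0.0, 1.0, -0.001], [1.0, 0.0, -0.0], [-0.0, -0.001, -1.0]] 87.26813004867402 [ 6.49660118e+02 -2.04406355e-02  2.46856147e+02] 0.15
69 [442. 690.] [-652. -333.] [248.10705873] [319.59192131] [662.6 351.6]
70 [434. 679.] [-662. -344.] [245.21170857] [318.19058704] [663.2 351.1]
71 [426. 672.] [-672. -353.] [245.66965716] [318.22248016] [663.2 352.1]
72 [417. 665.] [-682. -362.] [248.07824957] [320.21888939] [663.4 353. ]
((623.9797973632812, 324.69049072265625), (68.70413970947266, 159.94448852539062), 50.399742126464844)
rack frame corners [[-38.0, 115.0], [-95.0, -34.0], [-30.0, -59.0], [26.0, 91.0]]
```

```bash
python3 -m pendant '[[[0,0,-0.171],[-0.018,-0.012,0],1],[[0,0,-0.171],[-0.018,-0.012,0],1],[[0,0,-0.171],[-0.018,-0.012,-0.01],1],[[0,0,-0.171],[-0.018,-0.012,-0.01],1],[[0,0,-0.171],[-0.018,-0.012,-0.01],1],[[0,0,-0.171],[-0.018,-0.012,-0.01],1],[[0,0,-0.171],[-0.018,-0.012,-0.01],1],[[0,0,-0.171],[-0.02,-0.012,-0.01],1],[[0,0,-0.171],[-0.02,-0.015,-0.01],1],[[0,0,0],[0,0,0],1]]' 40
python3 - <<'E'
from h import *
img,d,W,m=cloud('wrist');cv2.imwrite('pics/w1.png',img[:,:,::-1])
w=W.reshape(-1,3);s=(w[:,2]>20)&(w[:,2]<34)&(w[:,0]<520)&(abs(w[:,1]+110)<40)
p=w[s,:2].astype(np.float32);print(len(p),cv2.minAreaRect(p),p.max(0),arm.get_obs()['position'],arm.get_obs()['joint_positions'])
s=(w[:,2]>35)&(w[:,2]<50)&(w[:,0]>560);p=w[s,:2];print(p.max(0),p.min(0),[p[abs(p[:,0]-x)<5,1].mean() for x in (600,640,670)])
E
```

```text
time_s: 1.4
position: [482.3, -112.1, 176.8]
ee_rot: [[1.0, 0.029, -0.002], [0.029, -1.0, 0.0], [-0.002, -0.0, -1.0]]
wrist_force: [-0.0, 0.5, 0.9]
finger_gap: 87.1
grip_force: 0.0
3151 ((452.2183837890625, -99.18077087402344), (135.0194549560547, 55.892478942871094), 2.2436721324920654) [519.984    -70.057816] [ 483.60513915 -111.2057803   177.45659977] [-0.09941334  0.06814072  0.24699188  1.93342631 -0.01856523  1.1424498
 -1.38342653]
[636.74392067 -83.85870797] [ 560.17777591 -314.47226504] [np.float64(-108.38076318161067), np.float64(-175.2181685946845), np.float64(nan)]<stdin>:5: RuntimeWarning: Mean of empty slice.
  ret = ret.dtype.type(ret / rcount)
```

View pics/w1.png

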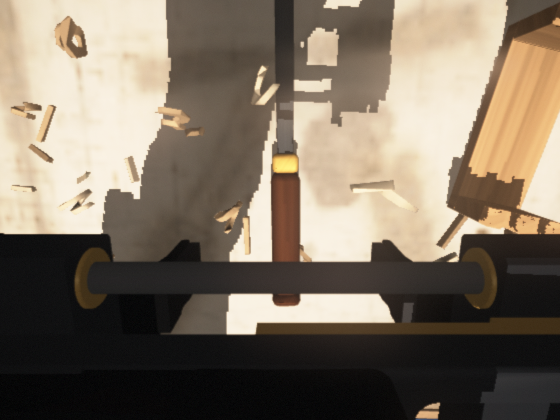

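The handle (columns 272–299, ferrule at row 162) lies centred between the fingers and parallel to them. I descend and grip.

```bash
python3 -m pendant '[[[0,0,0],[0,0,-0.03],1],[[0,0,0],[0,0,-0.03],1],[[0,0,0],[0,0,-0.03],1],[[0,0,0],[0,0,-0.03],1],[[0,0,0],[0,0,-0.02],1],[[0,0,0],[0,0,-0.009],1],[[0,0,0],[0,0,0],0],[[0,0,0],[0,0,0],0],[[0,0,0],[0,0,0],0],[[0,0,0],[0,0,0],0]]' 60
python3 -m pendant '[[[0,0,0],[0,0,0],0],[[0,0,0],[0,0,0],0],[[0,0,0],[0,0,0],0],[[0,0,0],[0,0,0.01],0],[[0,0,0],[0,0,0.02],0],[[0,0,0],[0,0,0.03],0],[[0,0,0],[0,0,0.03],0],[[0,0,0],[0,0,0.02],0],[[0,0,0],[0,0,0],0],[[0,0,0],[0,0,0],0]]' 60
python3 - <<'E'
from h import *
for n in('side','scene'):
    img,d,W,m=cloud(n);w=W.reshape(-1,3)
    for a,b in((420,520),(560,670),(690,730)):
        s=(w[:,2]>90)&(w[:,2]<180)&(w[:,0]>a)&(w[:,0]<b)&(abs(w[:,1]+105)<30);print(n,a,s.sum(),np.median(w[s],0) if s.sum() else '', w[s,0].max() if s.sum() else '')
E
```

```text
time_s: 2.7
position: [484.3, -111.0, 29.1]
ee_rot: [[0.999, 0.032, 0.001], [0.032, -0.999, 0.0], [0.001, -0.0, -1.0]]
wrist_force: [0.3, 0.5, 0.1]
finger_gap: 55.2
grip_force: 0.0
time_s: 3.95
position: [483.4, -110.9, 137.8]
ee_rot: [[0.999, 0.032, -0.001], [0.032, -0.999, 0.0], [-0.001, -0.0, -1.0]]
wrist_force: [-0.2, -0.1, -2.8]
finger_gap: 25.5
grip_force: 60.0
side 420 298 [456.44369168 -97.68949446 125.67801824] 519.8243981535257
side 560 126 [ 611.78539876 -101.95334787  148.0709884 ] 668.484894945498
side 690 117 [711.66179516 -95.97328331 136.75530723] 715.7153505041442
scene 420 170 [ 442.01084434 -123.7631441   133.0810107 ] 487.3147964881838
scene 560 152 [ 611.93215267 -109.44657773  148.76497138] 669.8937547118749
scene 690 115 [ 710.67233401 -111.63716882  145.53641647] 716.6260607808197
```

```bash
python3 -m pendant '[[[0,0,0.1375],[-0.004,0.0145,0],0],[[0,0,0.1375],[-0.004,0.0145,0],0],[[0,0,0.1375],[-0.004,0.0145,0],0],[[0,0,0.1375],[-0.004,0.0145,0],0],[[0,0,0.1375],[-0.004,0.0145,0],0],[[0,0,0.1375],[-0.004,0.0145,0],0],[[0,0,0.1375],[-0.004,0.0145,0],0],[[0,0,0.1375],[-0.003,0.0135,0],0],[[0,0,0],[0,0,0],0],[[0,0,0],[0,0,0],0]]'
python3 -m pendant '[[[0,0,0],[0,0,-0.01],0],[[0,0,0],[0,0,-0.02],0],[[0,0,0],[0,0,-0.02],0],[[0,0,0],[0,0,-0.02],0],[[0,0,0],[0,0,-0.008],0],[[0,0,0],[0,0,0],0],[[0,0,0],[0,0,0],0],[[0,0,0],[0,0,0],0],[[0,0,0],[0,0,0],0],[[0,0,0],[0,0,0],0]]'
python3 - <<'E'
from h import *
for n in('side','scene'):
    img,d,W,m=cloud(n);cv2.imwrite(f'pics/h_{n}.png',img[:,:,::-1]);w=W.reshape(-1,3)
    for a in(150,190,215):
        q=(w[:,:2]-[453,4.5]);e=np.array([.423,.906]);t=q@e;l=q@[-.906,.423]
        s=(w[:,2]>25)&(w[:,2]<100)&(abs(t-a)<15)&(abs(l)<32);print(n,a,s.sum(),np.median(w[s],0).round(),np.median(l[s]).round(1),t[s].max())
E
```

```text
time_s: 5.3
position: [452.9, 3.4, 138.1]
ee_rot: [[0.428, 0.904, -0.001], [0.904, -0.428, -0.0], [-0.001, -0.0, -1.0]]
wrist_force: [0.1, -0.2, -2.9]
finger_gap: 25.5
grip_force: 60.0
time_s: 6.55
position: [453.1, 4.0, 60.8]
ee_rot: [[0.425, 0.905, 0.0], [0.905, -0.425, 0.0], [0.0, 0.0, -1.0]]
wrist_force: [-0.1, -0.7, -1.8]
finger_gap: 25.6
grip_force: 60.0
side 150 56 [515. 141.  72.] 1.1 164.1683361841408
side 190 58 [532. 176.  72.] 1.4 204.3553556028507
side 215 83 [543. 203.  73.] 1.9 229.98959313059441
  return _methods._mean(a, axis=axis, dtype=dtype,
  ret = um.true_divide(
  ret = ret.dtype.type(ret / rcount)
Traceback (most recent call last):
ValueError: zero-size array to reduction operation maximum which has no identity
```

View pics/h_side.png

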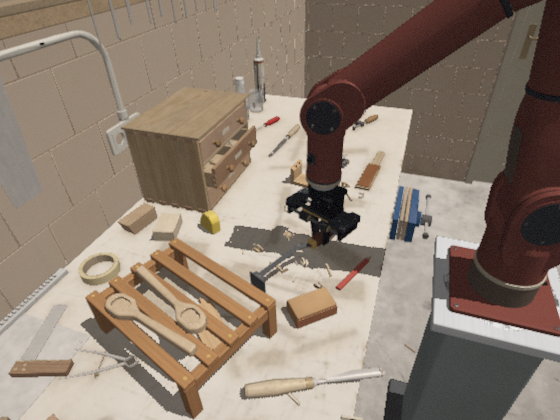

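The hook is held level with its blade at (260,283), just in front of the rack, strap top at z≈72. I reach in and lower it behind the board.

```bash
python3 -m pendant '[[[0,0,0],[0.0107,0.0228,0],0],[[0,0,0],[0.0107,0.0228,0],0],[[0,0,0],[0.0107,0.0228,0],0],[[0,0,0],[0.0107,0.0228,0],0],[[0,0,0],[0.0107,0.0228,0],0],[[0,0,0],[0.0107,0.0228,0],0],[[0,0,0],[0.0107,0.0228,0],0],[[0,0,0],[0.0107,0.0228,0],0],[[0,0,0],[0,0,0],0],[[0,0,0],[0,0,0],0]]'
python3 -m pendant '[[[0,0,0],[0,0,-0.006],0],[[0,0,0],[0,0,-0.006],0],[[0,0,0],[0,0,-0.006],0],[[0,0,0],[0,0,-0.006],0],[[0,0,0],[0,0,-0.003],0],[[0,0,0],[0,0,-0.002],0],[[0,0,0],[0,0,0],0],[[0,0,0],[0,0,0],0],[[0,0,0],[0,0,0],0],[[0,0,0],[0,0,0],0]]'
python3 - <<'E'
from h import *
img,d,W,m=cloud('side')
cv2.imwrite('pics/r.png',cv2.resize(img[230:420,80:330,::-1],None,fx=3,fy=3))
w=W.reshape(-1,3);q=(w[:,:2]-[663,351.5]);X=q@[.334,.943];Y=q@[-.943,.334]
s=(X>-115)&(X<90)&(abs(Y)<125)&(w[:,2]>25)&(w[:,2]<60);print(s.sum(),X[s].max(),np.percentile(w[s,2],[5,50,95]))
print(np.c_[X[s],Y[s],w[s,2]][::15].round().tolist())
E
```

```text
time_s: 7.9
position: [538.2, 185.6, 60.2]
ee_rot: [[0.425, 0.905, -0.001], [0.905, -0.425, -0.001], [-0.001, -0.0, -1.0]]
wrist_force: [-0.4, -0.5, -2.4]
finger_gap: 25.5
grip_force: 60.0
time_s: 9.15
position: [538.6, 186.4, 31.7]
ee_rot: [[0.425, 0.905, 0.0], [0.905, -0.425, 0.0], [0.0, 0.0, -1.0]]
wrist_force: [0.4, 0.1, -1.4]
finger_gap: 25.4
grip_force: 60.0
113 18.257135890076064 [39.82572328 43.37284465 45.4190273 ]
[[-108.0, 48.0, 44.0], [-106.0, 55.0, 44.0], [-102.0, 60.0, 44.0], [-65.0, 55.0, 45.0], [-56.0, 52.0, 45.0], [-44.0, 42.0, 43.0], [-48.0, 54.0, 45.0], [13.0, 49.0, 44.0]]
```

View pics/r.png

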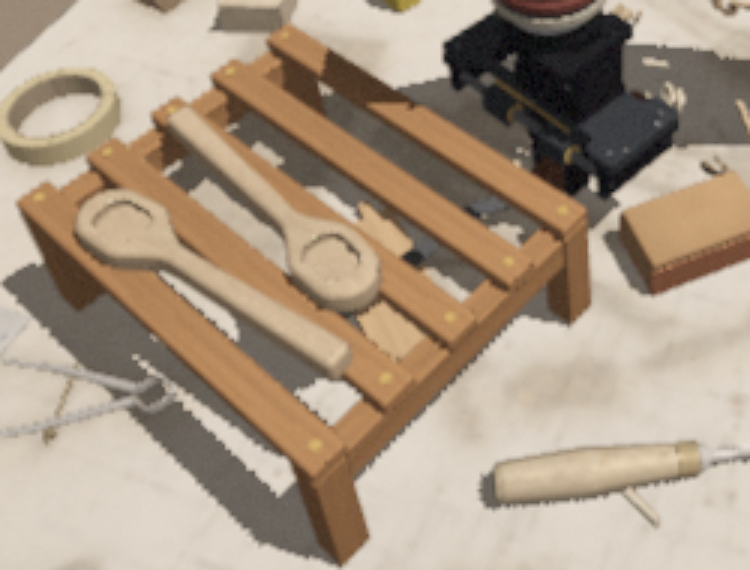

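```bash
python3 -m pendant '[[[0,0,0],[-0.002,-0.005,0],0],[[0,0,0],[-0.003,-0.007,0],0],[[0,0,0],[-0.003,-0.008,0],0],[[0,0,0],[-0.004,-0.01,0],0],[[0,0,0],[-0.004,-0.01,0],0],[[0,0,0],[-0.004,-0.01,0],0],[[0,0,0],[-0.004,-0.01,0],0],[[0,0,0],[-0.004,-0.01,0],0],[[0,0,0],[-0.004,-0.01,0],0],[[0,0,0],[-0.004,-0.01,0],0]]'
cat > bd.py <<'E'
from h import *
for n in('side','scene'):
    img,d,W,m=cloud(n);w=W.reshape(-1,3);q=(w[:,:2]-[663,351.5]);X=q@[.334,.943];Y=q@[-.943,.334]
    s=(X>-330)&(X<60)&(abs(Y)<125)&(w[:,2]>10)&(w[:,2]<18);p=w[s,:2].astype(np.float32)
    c,wh,a=cv2.minAreaRect(p);c=np.array(c)-[663,351.5];print(n,s.sum(),'X',c@[.334,.943],'Y',c@[-.943,.334],wh,a, X[s].min(),X[s].max())
    cv2.imwrite(f'pics/d_{n}.png',cv2.resize(img[:,:,::-1],None,fx=1.4,fy=1.4))
E
python3 bd.py
```

```text
time_s: 10.45
position: [502.3, 95.7, 31.5]
ee_rot: [[0.425, 0.905, -0.0], [0.905, -0.425, 0.0], [0.0, -0.0, -1.0]]
wrist_force: [1.3, 0.2, -2.8]
finger_gap: 25.7
grip_force: 60.0
side 460 X -193.644436630249 Y 15.994847991943354 (266.7159729003906, 149.6426239013672) 68.98062133789062 -325.2811987669962 -58.863790566275895
scene 239 X -210.00971278381346 Y -7.3524320373535215 (268.5431213378906, 138.68963623046875) 57.19950485229492 -326.05650626437676 -67.88966981889602
```

View pics/d_side.png

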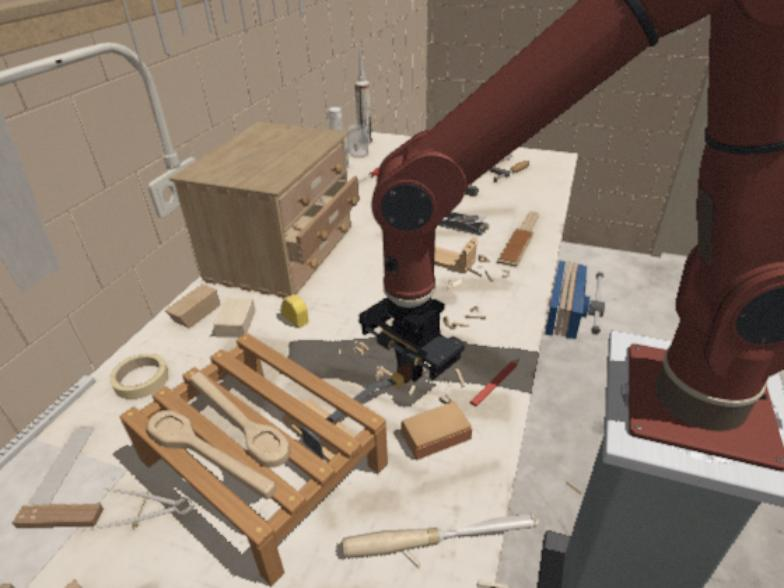

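The blade shows at (312,440) under the second slat and the board is hidden under the front slats ahead of it. I keep drawing.

```bash
python3 -m pendant '[[[0,0,0],[-0.004,-0.01,0],0],[[0,0,0],[-0.004,-0.01,0],0],[[0,0,0],[-0.004,-0.01,0],0],[[0,0,0],[-0.004,-0.01,0],0],[[0,0,0],[-0.004,-0.01,0],0],[[0,0,0],[-0.004,-0.01,0],0],[[0,0,0],[-0.004,-0.01,0],0],[[0,0,0],[-0.002,-0.005,0],0],[[0,0,0],[0,0,0],0],[[0,0,0],[0,0,0],0]]'
python3 bd.py
```

```text
time_s: 11.8
position: [472.6, 21.6, 31.5]
ee_rot: [[0.425, 0.905, -0.0], [0.905, -0.425, 0.0], [0.0, -0.0, -1.0]]
wrist_force: [0.5, 0.6, -3.0]
finger_gap: 25.9
grip_force: 60.0
side 518 X -226.69325665283202 Y 26.12725244140624 (184.11920166015625, 157.89486694335938) 76.72697448730469 -325.9857920863235 -138.46524959736962
scene 236 X -248.8995375061035 Y -3.864208068847666 (189.46226501464844, 123.01100158691406) 56.09920883178711 -325.3935463215833 -149.95707180180162
```

View pics/d_side.png

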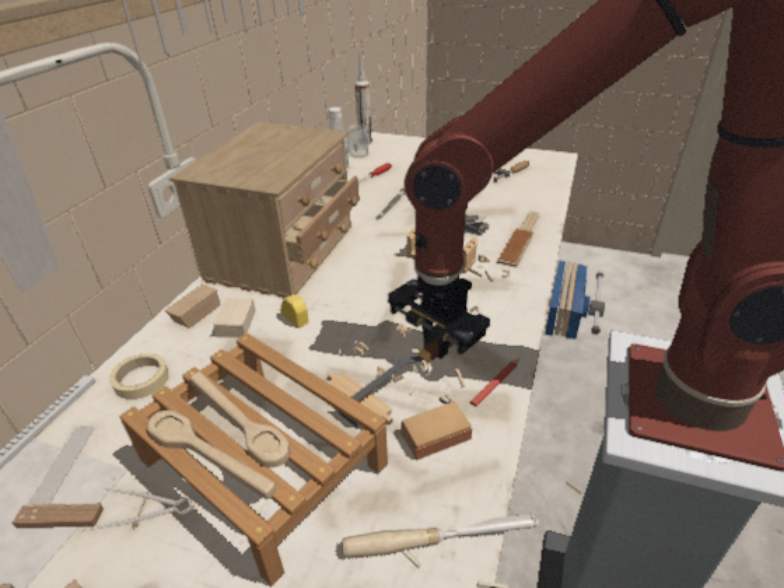

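```bash
python3 - <<'E'
from h import *
img,d,W,m=cloud('side');w=W.reshape(-1,3);q=(w[:,:2]-[663,351.5]);X=q@[.334,.943];Y=q@[-.943,.334];I=img.reshape(-1,3)
s=(X>-240)&(X<-120)&(abs(Y)<130)&(w[:,2]>9)&(w[:,2]<19)
h,_,_=np.histogram2d(X[s],Y[s],bins=[np.arange(-240,-119,10),np.arange(-130,131,10)]);print(h.astype(int))
s=(X>-300)&(X<-140)&(Y>80)&(Y<260)&(w[:,2]>28)&(w[:,2]<44);p=np.c_[X,Y][s].astype(np.float32);print(cv2.boxPoints(cv2.minAreaRect(p)))
E
```

```text
[[ 0  0  0  0  0  0  0  0  0  0  0  0  0  0  0  0  0  0  0  0  0  0  0  0
   0  0]
 [ 0  0  0  0  0  0  0  0  0  0  0  0  0  0  0  0  0  0  0  0  0  0  0  0
   0  0]
 [ 0  0  0  0  0  0  0  0  0  1  4  5  1  2  0  0  0  0  0  0  0  0  0  0
   0  0]
 [ 0  0  0  0  0  0  0  0  1  4 10 11 13 10 11  6  0  9  9  6  5  4  0  0
   0  0]
 [ 0  0  0  0  0  0  0  1  9  9 11  9 11 10 10  5  1 12  9 14 12 14 13  0
   0  0]
 [ 0  0  0  0  0  0  0  0  0  7 12 12 11 14 10  4  0 13 13 14 14 15 13 10
   1  0]
 [ 0  0  0  0  0  0  0  0  0  0  1  2  2  3  3  0  1  3  3  2  1  2  2  4
   0  0]
 [ 0  0  0  0  0  0  0  0  0  0  0  0  0  0  0  0  0  0  0  0  0  0  0  0
   0  0]
 [ 0  0  0  0  0  0  0  0  0  0  0  0  0  0  0  0  0  0  0  0  0  0  0  0
   0  0]
 [ 0  0  0  0  0  0  0  0  0  0  0  0  0  0  0  1  1  6  4  3  3  0  0  0
   0  0]
 [ 0  0  0  0  0  0  0  0  0  0  0  0  0  0  0  0  0  0  0  3  3  0  0  0
   0  0]
 [ 0  0  0  0  0  0  0  0  0  0  0  0  0  0  0  0  0  0  0  0  0  0  0  0
   0  0]]
[[-266.60904  183.2352 ]
 [-177.51587  136.32309]
 [-149.10416  190.28122]
 [-238.19733  237.19333]]
```

The board (X≈-180, Y -60…105 in the rack frame) clears the sanding block (nearest corner at Y=136). I pull 70 mm more, then lift the hook clear.

```bash
python3 -m pendant '[[[0,0,0],[-0.003,-0.008,0],0],[[0,0,0],[-0.003,-0.009,0],0],[[0,0,0],[-0.003,-0.01,0],0],[[0,0,0],[-0.003,-0.01,0],0],[[0,0,0],[-0.003,-0.01,0],0],[[0,0,0],[-0.003,-0.01,0],0],[[0,0,0],[-0.003,-0.008,0],0],[[0,0,0],[0,0,0],0],[[0,0,0],[0,0,0],0],[[0,0,0],[0.003,0.007,0],0]]'
python3 -m pendant '[[[0,0,0],[0,0,0.01],0],[[0,0,0],[0,0,0.02],0],[[0,0,0],[0,0,0.03],0],[[0,0,0],[0,0,0.03],0],[[0,0,-0.157],[0.005,-0.01,0.015],0],[[0,0,-0.157],[0.005,-0.011,0],0],[[0,0,-0.157],[0.005,-0.011,0],0],[[0,0,-0.157],[0.005,-0.011,0],0],[[0,0,-0.157],[0.005,-0.011,0],0],[[0,0,-0.157],[0.005,-0.011,0],0]]'
python3 - <<'E'
from h import *
for n in('side','scene'):
    img,d,W,m=cloud(n);w=W.reshape(-1,3);q=(w[:,:2]-[663,351.5]);X=q@[.334,.943];Y=q@[-.943,.334]
    s=(X>-340)&(X<-140)&(abs(Y-23)<110)&(w[:,2]>10)&(w[:,2]<18);p=w[s,:2].astype(np.float32)
    print(n,s.sum(),cv2.minAreaRect(p),np.median(p,0),np.median(X[s]))
E
```

```text
time_s: 13.2
position: [454.6, -36.4, 31.5]
ee_rot: [[0.425, 0.905, -0.0], [0.905, -0.425, -0.0], [-0.0, -0.0, -1.0]]
wrist_force: [-0.4, -0.4, -3.3]
finger_gap: 25.4
grip_force: 60.0
time_s: 14.45
position: [484.8, -101.8, 137.2]
ee_rot: [[0.983, 0.184, 0.0], [0.184, -0.983, 0.0], [0.0, -0.0, -1.0]]
wrist_force: [-0.0, -0.9, -3.3]
finger_gap: 25.5
grip_force: 60.0
side 948 ((554.1013793945312, 117.24181365966797), (112.58153533935547, 161.43478393554688), 80.29031372070312) [551.38135 128.75845] -246.39993487413466
scene 114 ((547.5276489257812, 95.72850036621094), (73.65116119384766, 160.87039184570312), 89.29057312011719) [602.21594  97.80617] -262.4146951300288
```

```bash
python3 -m pendant '[[[0,0,-0.157],[0,-0.01,-0.01],0],[[0,0,0],[0,0,-0.02],0],[[0,0,0],[0,0,-0.02],0],[[0,0,0],[0,0,-0.02],0],[[0,0,0],[0,0,-0.02],0],[[0,0,0],[0,0,-0.01],0],[[0,0,0],[0,0,-0.006],0],[[0,0,0],[0,0,0],0],[[0,0,0],[0,0,0],0.7],[[0,0,0],[0,0,0],1]]' 20
python3 -m pendant '[[[0,0,0],[0,0,0],1],[[0,0,0],[0,0,0],1],[[0,0,0],[0,0,0.03],1],[[0,0,0],[0,0,0.04],1],[[0,0,0],[0,0,0.05],1],[[0,0,0],[0,0,0.05],1],[[0,0,-0.1],[0.008,0.025,0.02],1],[[0,0,-0.1],[0.008,0.025,0.02],1],[[0,0,-0.1],[0.008,0.025,0],1],[[0,0,-0.1],[0.008,0.025,0],1]]'
python3 - <<'E'
from h import *
T=arm.get_obs()
img,d,W,m=cloud('scene');cv2.imwrite('pics/e.png',cv2.resize(img[:,:,::-1],None,fx=1.4,fy=1.4))
w=W.reshape(-1,3);s=(w[:,2]>18)&(w[:,2]<60)&(abs(w[:,1]+108)<35)&(w[:,0]>360)&(w[:,0]<740)
for a in (400,450,500,560,620,670,705):
    k=s&(abs(w[:,0]-a)<12);print(a,k.sum(),np.median(w[k],0).round(1) if k.sum() else '')
s=(w[:,2]>9)&(w[:,2]<19)&(abs(w[:,1]-120)<90)&(abs(w[:,0]-545)<90);p=w[s,:2].astype(np.float32);print(s.sum(),cv2.minAreaRect(p))
E
```

```text
time_s: 15.8
position: [485.3, -111.7, 31.3]
ee_rot: [[0.999, 0.033, 0.002], [0.033, -0.999, -0.0], [0.002, 0.0, -1.0]]
wrist_force: [0.1, -0.9, -0.2]
finger_gap: 38.6
grip_force: 0.0
time_s: 17.05
position: [516.8, -10.8, 240.9]
ee_rot: [[0.932, -0.362, 0.001], [-0.362, -0.932, 0.0], [0.001, -0.0, -1.0]]
wrist_force: [0.2, -0.3, -0.5]
finger_gap: 87.1
grip_force: 0.0
400 58 [ 400.3 -120.6   25.2]
450 59 [ 450.8 -120.2   25.2]
500 53 [ 498.  -117.7   25.1]
560 46 [ 564.2 -108.3   34.6]
620 25 [ 619.1 -109.9   40.5]
670 30 [ 669.9 -108.5   40.2]
705 73 [ 711.4 -111.    39.7]
496 ((541.8629760742188, 132.70672607421875), (145.7722625732422, 178.40370178222656), 87.58150482177734)
```

View pics/e.png

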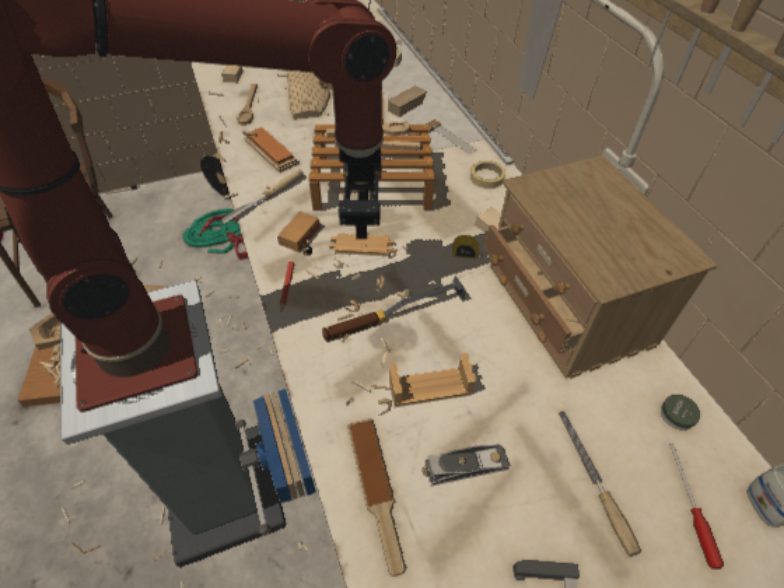

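The hook lies flat on the bench (handle top 25, strap 40) and the board is in the open near (362,245). I move the wrist camera over it.

```bash
python3 -m pendant '[[[0,0,0],[-0.003,0.02,0],1],[[0,0,0],[-0.003,0.02,0],1],[[0,0,0],[-0.003,0.02,0],1],[[0,0,0],[-0.003,0.02,0],1],[[0,0,0],[-0.003,0.02,0],1],[[0,0,0],[-0.003,0.02,0],1],[[0,0,0],[-0.003,0.02,0],1],[[0,0,0],[0,0.01,0],1],[[0,0,0],[0,0,0],1],[[0,0,0],[0,0,0],1]]'
cat > wb.py <<'E'
from h import *
o=arm.get_obs();img,d,W,m=cloud('wrist');np.savez('/tmp/wb.npz',img=img,W=W)
k=((W[...,2]>9)&(W[...,2]<19)).astype(np.uint8)
k=cv2.morphologyEx(k,cv2.MORPH_OPEN,np.ones((3,3)))
n,l,st,_=cv2.connectedComponentsWithStats(k);i=1+st[1:,4].argmax();k=l==i
p=W[k][:,:2].astype(np.float32);c,wh,a=cv2.minAreaRect(p);print(o['position'],len(p),c,wh,a,'z',np.median(W[k][:,2]))
img=img.copy();img[k]=img[k]//2+[0,120,0]
cv2.imwrite('pics/wb.png',img[:,:,::-1].astype(np.uint8))
E
python3 wb.py
```

```text
time_s: 18.35
position: [495.8, 137.4, 240.5]
ee_rot: [[0.933, -0.36, 0.0], [-0.36, -0.933, -0.0], [0.0, 0.0, -1.0]]
wrist_force: [0.8, 0.2, 0.1]
finger_gap: 87.0
grip_force: 0.0
[495.78787746 137.44521124 240.53760887] 7760 (554.5592041015625, 124.43119812011719) (60.09554672241211, 160.1256103515625) 65.039794921875 z 14.582273603199127
```

View pics/wb.png

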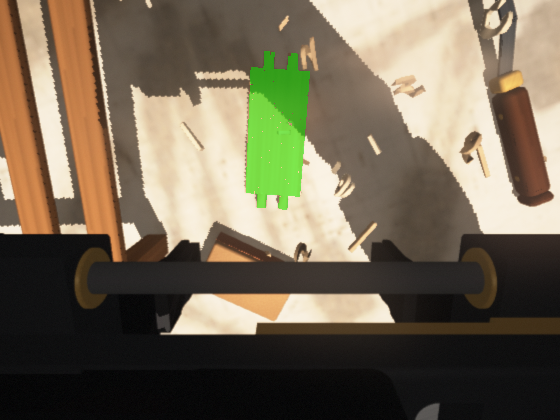

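The mask fits the board exactly (60×160), centre (554.6,124.4), long axis at -25°. I move over it, descend and grip.

```bash
python3 -m pendant '[[[0,0,-0.034],[0.02,-0.004,0],1],[[0,0,-0.034],[0.02,-0.005,-0.02],1],[[0,0,0],[0.0188,-0.004,-0.03],1],[[0,0,0],[0,0,-0.03],1],[[0,0,0],[0,0,-0.03],1],[[0,0,0],[0,0,-0.03],1],[[0,0,0],[0,0,-0.03],1],[[0,0,0],[0,0,-0.03],1],[[0,0,0],[0,0,-0.0125],1],[[0,0,0],[0,0,0],1]]'
python3 -m pendant '[[[0,0,0],[0,0,0],0],[[0,0,0],[0,0,0],0],[[0,0,0],[0,0,0],0],[[0,0,0],[0,0,0],0],[[0,0,0],[0,0,0],0],[[0,0,0],[0,0,0.02],0],[[0,0,0],[0,0,0.03],0],[[0,0,0],[0,0,0.04],0],[[0,0,0],[0,0,0.04],0],[[0,0,0],[0,0,0],0]]' 40
```

```text
time_s: 19.65
position: [554.4, 124.9, 27.9]
ee_rot: [[0.906, -0.422, -0.001], [-0.422, -0.906, -0.0], [-0.0, 0.001, -1.0]]
wrist_force: [-0.2, -0.4, 0.1]
finger_gap: 87.0
grip_force: 0.0
time_s: 20.9
position: [556.1, 125.9, 161.2]
ee_rot: [[0.907, -0.422, 0.005], [-0.422, -0.907, 0.002], [0.004, -0.004, -1.0]]
wrist_force: [-0.5, -0.4, -1.8]
finger_gap: 59.4
grip_force: 40.0
```

```bash
python3 -m pendant '[[[0,0,0.026],[-0.004,-0.032,0.02],0],[[0,0,0.026],[-0.004,-0.034,0.02],0],[[0,0,0.026],[-0.004,-0.034,0.02],0],[[0,0,0.026],[-0.004,-0.034,0],0],[[0,0,0.026],[-0.004,-0.034,0],0],[[0,0,0.026],[-0.004,-0.034,0],0],[[0,0,0.026],[-0.004,-0.034,0],0],[[0,0,0.026],[-0.004,-0.034,0],0],[[0,0,0.026],[-0.004,-0.032,0],0],[[0,0,0.019],[0,-0.005,0],0]]'
python3 -m pendant '[[[0,0,0],[0,0,0],0],[[0,0,0],[0,0,0],0],[[0,0,0],[0,0,0],0],[[0,0,0],[0,0,0],0],[[0,0,0],[0,0,0],0],[[0,0,0],[0,0,0],0],[[0,0,0],[0,0,0],0],[[0,0,0],[0,0,0],0],[[0,0,0],[0,0,0],0],[[0,0,0],[0,0,0],0]]'
python3 - <<'E'
from h import *
o=arm.get_obs();img,d,W,m=cloud('wrist');np.savez('/tmp/wf.npz',img=img,W=W)
cv2.imwrite('pics/wf.png',img[:,:,::-1])
w=W.reshape(-1,3)
near=(abs(w[:,0]-553)<110)&(abs(w[:,1]+308)<70)
for z0,z1 in((60,76),(9,19)):
    s=near&(w[:,2]>z0)&(w[:,2]<z1);p=w[s,:2].astype(np.float32);print(z0,len(p),cv2.minAreaRect(p),np.median(w[s,2]))
print(o['position'],o['ee_rot'][:,0])
for n in('side','scene'):
    i2,d,W2,m=cloud(n);np.savez(f'/tmp/f_{n}.npz',img=i2,W=W2)
    w=W2.reshape(-1,3);near=(abs(w[:,0]-553)<110)&(abs(w[:,1]+308)<70)
    s=near&(w[:,2]>60)&(w[:,2]<76);p=w[s,:2].astype(np.float32);print(n,len(p),cv2.minAreaRect(p))
E
```

```text
time_s: 22.15
position: [517.1, -184.1, 216.7]
ee_rot: [[0.983, -0.184, -0.002], [-0.184, -0.983, -0.0], [-0.002, 0.001, -1.0]]
wrist_force: [-0.1, 0.7, -1.2]
finger_gap: 59.6
grip_force: 40.0
time_s: 23.4
position: [518.4, -181.6, 218.0]
ee_rot: [[0.983, -0.181, -0.0], [-0.181, -0.983, 0.0], [-0.0, -0.0, -1.0]]
wrist_force: [0.2, -0.1, -0.7]
finger_gap: 59.6
grip_force: 40.0
60 1894 ((552.5408325195312, -310.0637512207031), (60.82503128051758, 160.312744140625), 79.30538177490234) 68.86114398682972
9 8689 ((536.9317626953125, -307.6864013671875), (68.11332702636719, 193.69679260253906), 82.50856018066406) 14.493743288112057
[ 518.3655229  -181.6319708   218.00428685] [ 9.83439318e-01 -1.81237708e-01 -4.04147491e-05]
side 89 ((552.4969482421875, -305.07861328125), (63.39735412597656, 162.06817626953125), 79.88494873046875)
scene 148 ((551.8341064453125, -311.98748779296875), (60.209381103515625, 159.84519958496094), 79.28777313232422)
```

View pics/wf.png

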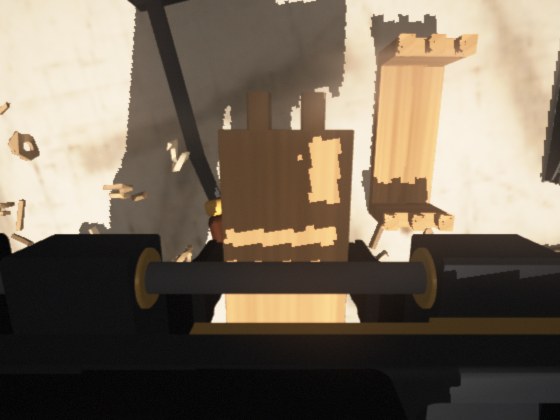

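The frame top's fit is exact (160×61) at (552.5,-310.1), yaw -10.7°. The held board is also visible (fingers at cols 248–325, rows 92–130), so I measure it in the same camera.

```bash
python3 - <<'E'
from h import *
D=np.load('/tmp/wf.npz');w=D['W'].reshape(-1,3)
P=np.array([[arm.get_obs()['position'],(0,0,0)][0] for _ in range(1)])[0]
a=np.radians(-10.55);ex=np.array([np.cos(a),np.sin(a)]);ey=np.array([-ex[1],ex[0]])
F=np.array([552.5,-310.1])
def fr(s): 
    q=w[s,:2]; return q@ex,q@ey
b=(w[:,2]>190)&(w[:,2]<215)
X,Y=fr(b);print('z',np.median(w[b,2]),'x max',np.percentile(X,[99,99.8,100]),'n',b.sum())
X0=np.percentile(X,99.9)
bod=X<X0-20; print('body y',Y[bod].min(),Y[bod].max(),(Y[bod].min()+Y[bod].max())/2)
fin=X>X0-11; print('finger y',np.percentile(Y[fin],[0,100]),Y[fin].mean())
g=np.polyfit(X[bod&(X>X0-60)],Y[bod&(X>X0-60)],1)
# left/right edge slope
for sgn in(1,-1):
    bins=np.arange(X0-60,X0-18,4);e=[(sgn*Y[(X>=t)&(X<t+4)]).max() for t in bins];print('edge',sgn,np.polyfit(bins,e,1)[0])
t=(w[:,2]>60)&(w[:,2]<76)&(abs(w[:,0]-553)<110)&(abs(w[:,1]+308)<70);X,Y=fr(t);print('frame',X.min(),X.max(),Y.min(),Y.max(),'centre',(X.min()+X.max())/2,(Y.min()+Y.max())/2)
print('board centre x',X0-80, 'F',F@ex,F@ey, 'TCP',P[:2]@ex,P[:2]@ey,P)
E
```

```text
z 204.0215836944548 x max [621.14652436 622.56477747 622.93621658] n 23195
body y -123.24909654415156 -45.92875487296742 -84.58892570855949
finger y [-101.73529469  -67.26232899] -84.53384279674427
edge 1 0.0039064252393010545
edge -1 0.0006111677747648208
frame 519.8271571545743 680.2003407011786 -234.15356725792032 -173.0453170943837 centre 600.0137489278763 -203.59944217615202
board centre x 542.7964208645913 F 599.9375619964422 -203.6987523421904 TCP 542.8364005680008 -83.63970349883895 [ 518.34613739 -181.61563708  218.01809524]
```

```bash
python3 -m pendant '[[[0,0,-0.004],[0.006,-0.02,0],0],[[0,0,0],[0.006,-0.023,0],0],[[0,0,0],[0.006,-0.023,0],0],[[0,0,0],[0.006,-0.023,0],0],[[0,0,0],[0.006,-0.023,0],0],[[0,0,0],[0.0044,-0.0156,-0.01],0],[[0,0,0],[0,0,-0.03],0],[[0,0,0],[0,0,-0.03],0],[[0,0,0],[0,0,-0.03],0],[[0,0,0],[0,0,-0.01],0]]'
python3 -m pendant '[[[0,0,0],[0,0,0],0],[[0,0,0],[0,0,0],0],[[0,0,0],[0,0,0],0],[[0,0,0],[0,0,0],0],[[0,0,0],[0,0,0],0],[[0,0,0],[0,0,0],0],[[0,0,0],[0,0,0],0],[[0,0,0],[0,0,0],0],[[0,0,0],[0,0,0],0],[[0,0,0],[0,0,0],0]]'
python3 - <<'E'
from h import *
img,d,W,m=cloud('scene');cv2.imwrite('pics/hov.png',cv2.resize(img[230:300,250:380,::-1],None,fx=6,fy=6,interpolation=cv2.INTER_CUBIC))
img,d,W,m=cloud('wrist');w=W.reshape(-1,3)
a=np.radians(-10.7);ex=np.array([np.cos(a),np.sin(a)]);ey=np.array([-ex[1],ex[0]])
for z0,z1 in((55,78),(85,103)):
    s=(w[:,2]>z0)&(w[:,2]<z1)&(abs(w[:,0]-590)<75)&(abs(w[:,1]+310)<60);X=w[s,:2]@ex;Y=w[s,:2]@ey
    t=X>np.percentile(X,99.8)-11;print(z0,s.sum(),np.percentile(X,[99.8,100]),'end y',Y[t].min(),Y[t].max(),(Y[t].min()+Y[t].max())/2,np.median(w[s,2]))
o=arm.get_obs();print(o['position'][:2]@ex,o['position'][:2]@ey,o['position'])
E
```

```text
time_s: 24.8
position: [551.5, -309.0, 105.4]
ee_rot: [[0.983, -0.185, -0.004], [-0.185, -0.983, 0.001], [-0.004, -0.001, -1.0]]
wrist_force: [0.2, -0.6, -1.4]
finger_gap: 59.7
grip_force: 40.0
time_s: 26.05
position: [552.8, -309.2, 108.0]
ee_rot: [[0.983, -0.185, -0.0], [-0.185, -0.983, 0.0], [-0.0, -0.0, -1.0]]
wrist_force: [-0.6, -0.0, -1.2]
finger_gap: 59.8
grip_force: 40.0
55 1964 [679.91608529 679.96090214] end y -232.28964962454867 -172.16228546315529 -202.225967543852 69.74904359445738
85 23043 [680.26101618 680.64735675] end y -219.36450393715944 -184.86519472228719 -202.1148493297233 93.96405385195433
600.5843135640081 -201.18286078088246 [ 552.78889108 -309.1933102   108.05294701]
```

View pics/hov.png

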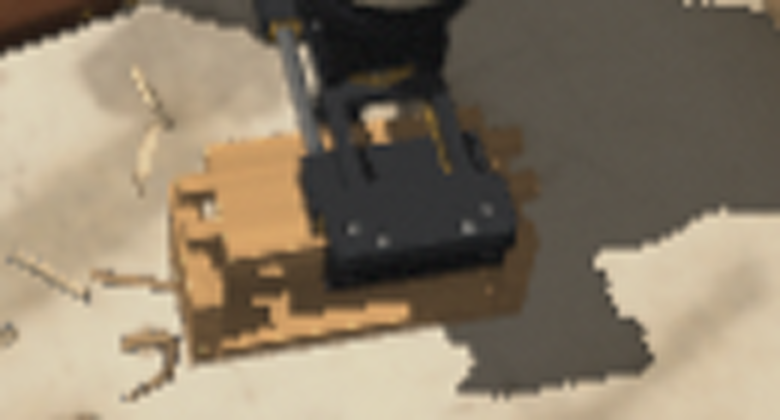

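In the wrist view the board and frame ends agree within 0.4 mm in both axes, and the scene crop (left ends near 200,210) agrees. I lower it.

```bash
python3 -m pendant '[[[0,0,0],[0,0,-0.004],0],[[0,0,0],[0,0,-0.004],0],[[0,0,0],[0,0,-0.003],0],[[0,0,0],[0,0,-0.003],0],[[0,0,0],[0,0,-0.003],0],[[0,0,0],[0,0,-0.003],0],[[0,0,0],[0,0,-0.002],0],[[0,0,0],[0,0,-0.001],0],[[0,0,0],[0,0,0],0],[[0,0,0],[0,0,0],0]]' 20
```

```text
time_s: 27.4
position: [552.8, -309.3, 85.2]
ee_rot: [[0.983, -0.185, 0.0], [-0.185, -0.983, -0.0], [0.0, 0.0, -1.0]]
wrist_force: [-0.0, 0.6, -0.4]
finger_gap: 59.6
grip_force: 20.0
```

```bash
python3 -m pendant '[[[0,0,0],[0,0,-0.001],0],[[0,0,0],[0,0,0],0],[[0,0,0],[0,0,0],0.75],[[0,0,0],[0,0,0],0.85],[[0,0,0],[0,0,0],1],[[0,0,0],[0,0,0],1],[[0,0,0],[0,0,0],1],[[0,0,0],[0,0,0],1],[[0,0,0],[0,0,0],1],[[0,0,0],[0,0,0],1]]' 10
python3 -m pendant '[[[0,0,0],[0,0,0.015],1],[[0,0,0],[0,0,0.03],1],[[0,0,0],[0,0,0.03],1],[[0,0,0],[0,0,0.03],1],[[0,0,0],[-0.01,0.002,0.03],1],[[0,0,0],[-0.015,0.003,0.02],1],[[0,0,0],[-0.02,0.004,0],1],[[0,0,0],[-0.015,0.003,0],1],[[0,0,0],[0,0,0],1],[[0,0,0],[0,0,0],1]]'
python3 - <<'E'
from h import *
o=arm.get_obs();img,d,W,m=cloud('wrist');cv2.imwrite('pics/fin.png',img[:,:,::-1])
w=W.reshape(-1,3)
s=(abs(w[:,0]-553)<100)&(abs(w[:,1]+310)<60)&(w[:,2]>50)&(w[:,2]<90)
print(s.sum(),np.percentile(w[s,2],[1,5,50,95,99]),cv2.minAreaRect(w[s&(w[:,2]>62),:2].astype(np.float32)))
A=np.c_[w[s],np.ones(s.sum())];c=np.linalg.lstsq(A[:,[0,1,3]],A[:,2],rcond=None)[0];print(c)
E
```

```text
time_s: 28.65
position: [552.8, -309.2, 84.0]
ee_rot: [[0.983, -0.185, 0.0], [-0.185, -0.983, 0.0], [0.0, -0.0, -1.0]]
wrist_force: [0.3, 0.3, 0.1]
finger_gap: 86.9
grip_force: 0.0
time_s: 29.9
position: [493.3, -297.1, 239.1]
ee_rot: [[0.983, -0.185, 0.0], [-0.185, -0.983, 0.0], [0.0, -0.0, -1.0]]
wrist_force: [0.4, -0.3, 0.8]
finger_gap: 87.0
grip_force: 0.0
12515 [58.03301978 68.62277739 70.48551214 71.76206969 72.26433428] ((552.8546142578125, -310.18548583984375), (60.12379837036133, 160.7315216064453), 79.3110122680664)
[ 8.07435610e-04 -5.33049024e-04  6.96208581e+01]
```

View pics/fin.png

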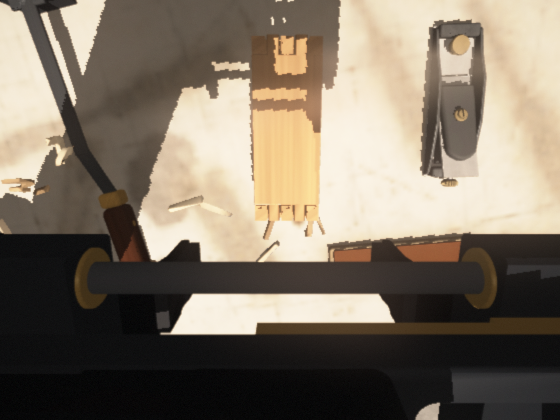

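The side is flush: its top is at 70.5, level, with a 160×60 outline at (552.9,-310.2), and its fingers are interlaced at both ends (rows 36–70 and 205–220). I hand it in.

```bash
python3 -c "
from workcell import arm
print(arm.finish_job())"
```

```text
the job is handed in; nothing more can be done
None
```

I drew the side out from under the rack with the hook, laid the hook back on the bench, fitted the side flush on the frame by the last wrist-camera check, and handed the job in at about 30 s; no verdict came back.

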